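# Wedge the sorting tray level

### The job

The hinged platform with the green counting tray sags at its front edge. Take the taller of the two wooden wedges by its thick end and push it, thin end first, under the middle of the platform's front edge until the platform with its tray sits level, then let go so that the wedge holds it up. Leave the low wedge where it lies.

Things in the scene. Friction and masses are not known exactly. Their poses are not given: they have to be found in the camera images.
- tall_wedge_grip (a point): Tall wooden wedge, loose, 110 mm long, 28 mm wide, about 80 g; its top slopes evenly from 36 mm high at the thick end to 4 mm at the thin end. This point is in the thick end, 16 mm from the end face, mid-width, 16 mm above the underside, where to grip it across the width. +x points to the thin tip, 94 mm away; y across the width; z up.
- low_wedge_grip (a point): The low wooden wedge, loose, same length (110 mm) and width (28 mm) but only 13 mm high at the thick end, too low for the job. This point is in its thick end, 16 mm from the end face, mid-width, 4.5 mm above its underside; x axis points to the thin end, z up.
- stand: Fixed steel frame of the stand. Origin on the desk below the middle of the level platform; +x points from the platform's open front edge (x = -70 mm) to its rear hinge (x = +70 mm), z up. Two rails 5 mm high at y = +-80 mm; the desk between them is bare. Carries a hinged aluminium plate 140 (x) x 170 (y) x 6 mm with a green tray 128 x 160 x 26 mm fixed on it.
- front_edge (a point): Middle of the lower front edge of the platform plate (moves with it): 7 mm above the desk while it sags, 24 mm when level. Level when the tall wedge lies straight with about 69 mm of its length under this edge: grip point 25 mm in front of it. 19 mm of wedge travel changes the tilt by 0.04 rad.
- platform (a joint): Tilt of the platform about its rear hinge in rad: 0 as it sags on its stop at the start, 0.12 when level, more when the front is too high. It falls freely back to 0 when not supported; a few newtons lift it.

How it is judged (in metres and radians):
At the end, for the whole second after the job is handed in: The platform rests on the tall wedge, level within 0.04 rad (2.3 degrees): joint platform between 0.08 and 0.16. The wedge lies on its flat underside (within 0.1 rad), at rest, its thick end in front of the platform and its grip point within 50 mm of the middle line of the stand (value of joint platform between 0.08 and 0.16 rad and contact force between tall_wedge and platform above 0.3 N and y of tall_wedge_grip in the frame of stand between -0.05 and 0.05 m and x of tall_wedge_grip in the frame of stand below -0.07 m and angle between tall_wedge_grip's own z axis and vertical below 0.1 rad and linear speed of tall_wedge below 0.02 m/s); the robot touches nothing.
It fails at once if the low wedge is moved from its place by more than 30 mm (distance of low_wedge_grip from where it was at the start of the episode above 0.03 m).
It also fails if it takes over 35 s, if anything falls off the work surface, if the arm or the gripper's body presses on something with over 40 N, if the wrist force passes 120 N, or if a joint passes its speed limit or range.

### The arm

A 6-joint arm with a two-finger parallel gripper is mounted at the origin on a cart in front of the work surface, level with it; the furniture and walls round the work are solid. World frame = base frame: x ahead of the robot, y to its left, z up, the work surface at z = 0. Lengths are in mm, angles in rad, forces in N, time in s.
With the tool pointing down it reaches from about 275 to 750 mm from the base axis. Payload 10.2 kg.
Tool frame: the origin (TCP) lies at the very end of the fingers, on their centre line; the grasp point (between the pads) lies 19 mm behind it; y points along the fingers, x is the direction in which the jaws open and shut, and the axes are right-handed (so a half turn about y gives the same grasp; the last joint's range is limited). The gripper opens to 85 mm and grips with 20 to 120 N. Pads are 22 mm wide; open, the fingers measure 114 mm over their backs; the gripper's body (76 mm by 85 mm) begins 54 mm behind the grasp point. The pads swing forward as they close: fully open they stand 13 mm farther back than shut.
Start: joints at [-1.538, 0.313, 1.498, -0, 1.331, -0.223], TCP at [132.822, -507.926, 205.194] pointing down, gripper open.
Joint ranges: [-2.94, 2.94], [-0.97, 2.17], [0.19, 2.56], [-1.23, 4.37], [0.02, 3.11], [-2.88, 2.88]. Speed limits (rad/s): [2.39, 2.39, 3.01, 3.14, 3.14, 3.14].

### API

Orientations are given as a unit quaternion [w, x, y, z].
In Python, from rig import telemetry, imaging, ctrl gives the robot as it stands.
- The arm moves only by the shell command python3 -m handwheel 'ROWS' [FORCE]. ROWS is JSON, a list of rows, each an object with "delta_pos": the shift along the tool's x, y, z in cm, a list of three; "twist": the turn, a rotation vector about the tool's x, y, z in rad, a list of three; "jaw": the opening, from 0 (shut) to 1 (fully open). A call has exactly 10 rows; each row is the pose to reach, as a shift and turn from the pose commanded when the call began, along the tool's axes at that moment; what a row does not reach only later rows make up. A row lasts 1/12 s, in which the tool goes at most 41.7 mm and 7.16 degrees, less where a joint would pass 70% of its speed; a pose out of reach is approached as far as the arm can. A call with a gripper value outside its range is refused whole. The fingers move at their own pace and stop on an object; FORCE is the grip in N (left out, the last holds). Time passes only in rows, so rows that repeat a pose let the fingers close, or fill a call up. It gives the time, the measured TCP pose, the force and the opening at its end, in the units of the state.
- telemetry.sense(): the state, without advancing time (a new reading comes with each control period).
- imaging.capture(name): name is "scene" or "top"; returns a dict with "frame" (420x560x3 uint8, red, green, blue), "z_map" (420x560 float32, mm along the optical axis (not along the pixel's ray), 0 where there is no reading), "fx", "fy", "cx", "cy" (pixels), "rvec" (rotation vector, rad) and "tvec" (3), from world to camera coordinates, as OpenCV has them. Camera axes: x right, y down, z forward; pixel columns grow to the right and rows downward; lengths in mm; the calibration is good to about 2 mm. A picture is of the moment at which its call begins.
- ctrl.finish_job(): hands the job in, once; it reports no verdict.
The state is a dict: "time_s": time; "joints": joint angles; "dq": joint speeds; "tau": joint torques, N m; "eef_pos": TCP position; "ee_rot": TCP orientation; "force": force on the tool from outside, world axes, zero at the start; "wrist_torque": the same for the moment, N m; "grip_width": opening from 0.0 (shut) to 1.0 (fully open).
Only numpy, scipy, OpenCV 4.12 (cv2) and the standard library are available. Lean on these libraries where they do the work, as an engineer would, in place of code of your own. Each camera call takes 0.05 s, during which the arm holds its last target.

## Working session

There is one attempt and no reset: what is moved stays moved. The work goes in short steps, Python scripts to look and compute and a shell command to move; the robot and the scene stay as the last step left them, time stands still between calls to the robot, and variables do not carry over. Pictures are saved under pics/ and viewed, and the job is handed in when it is done.

```bash
mkdir -p pics; ls; cat > h.py <<'E'
import numpy as np,cv2
from rig import telemetry, imaging, ctrl
def cap(n,f):
    c=imaging.capture(n); cv2.imwrite('pics/'+f,c['frame'][:,:,::-1]); np.savez('pics/'+f+'.npz',**c); return c
def R(c): return cv2.Rodrigues(np.array(c['rvec'],float))[0]
def ray(c,u,v,z):
    Rm=R(c);t=np.array(c['tvec'],float).ravel();o=-Rm.T@t
    d=Rm.T@np.array([(u-c['cx'])/c['fx'],(v-c['cy'])/c['fy'],1]);s=(z-o[2])/d[2];return o+s*d
def world(c):
    Rm=R(c);t=np.array(c['tvec'],float).ravel();z=c['z_map'].astype(float)
    v,u=np.indices(z.shape);P=np.stack([(u-c['cx'])/c['fx']*z,(v-c['cy'])/c['fy']*z,z],-1);return (P-t)@Rm
E
python3 - <<'E'
from h import *
for n in('scene','top'):
    c=cap(n,n+'0.png');print(n,c['tvec'],-R(c).T@np.array(c['tvec']).ravel())
s=telemetry.sense();print(s)
E
```

```text
pics
scene [518.14441626 228.43192477 729.74228105] [106.53672507 591.67610281 701.24738337]
top [191.3165051  543.63249053 966.74976344] [ 360.76682582  205.29099186 1046.15787577]
{'time_s': 0.1, 'joints': array([-1.53841149e+00,  3.13401643e-01,  1.49833825e+00, -3.30865031e-05,
        1.33099953e+00, -2.23420094e-01]), 'dq': array([ 0.00028108, -0.00068152, -0.00114916, -0.00049071, -0.00041849,
        0.00016336]), 'tau': array([ 3.14234319e-03, -4.12896287e+01, -2.60142034e+01, -1.91731860e-04,
        2.99741594e-03, -6.17899385e-07]), 'eef_pos': array([ 132.79840109, -507.66623635,  204.69703754]), 'ee_rot': array([ 0.55999993, -0.55938893,  0.43240333, -0.43186972]), 'force': array([0.10585349, 0.6884267 , 0.63410753]), 'wrist_torque': array([ 0.0477989 , -0.00854953, -0.03518396]), 'grip_width': 0.9989408902744727}
```

View pics/scene0.png

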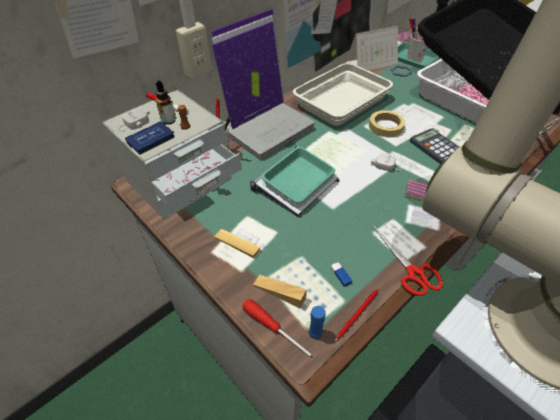

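View pics/top0.png

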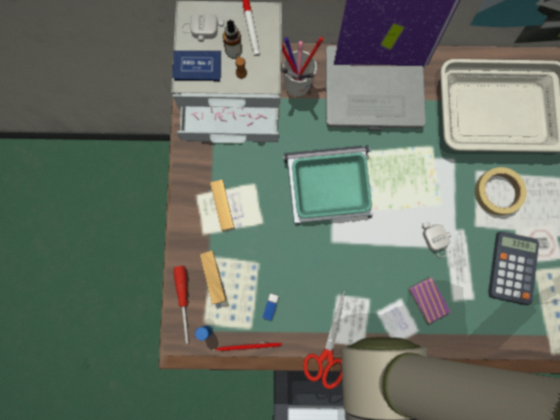

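The scene view shows the stand at about (300,180) and two wedges at about (238,242) and (280,290). In the top view they're at (330,185), (222,205) and (213,278). Next I'll zoom in and measure heights.

```bash
python3 - <<'E'
from h import *
a=dict(np.load('pics/top0.png.npz'));b=dict(np.load('pics/scene0.png.npz'))
A=a['frame'][130:320,170:390,::-1];B=b['frame'][130:310,200:350,::-1]
A=cv2.resize(A,None,fx=3.4,fy=3.1,interpolation=2)
cv2.imwrite('pics/topz.png',cv2.resize(a['frame'][130:320,170:390,::-1],None,fx=3.1,fy=3.1,interpolation=2))
cv2.imwrite('pics/scz.png',cv2.resize(b['frame'][130:310,200:360,::-1],None,fx=3.3,fy=3.3,interpolation=2))
for n,c in(('top',a),('scene',b)):
    W=world(c);hsv=cv2.cvtColor(c['frame'],cv2.COLOR_RGB2HSV)
    m=cv2.inRange(hsv,(10,90,110),(25,255,255))
    nn,l,st,ce=cv2.connectedComponentsWithStats(m)
    for i in range(1,nn):
        if st[i,4]<120: continue
        k=l==i;P=W[k];q=np.percentile(P,[5,50,98],axis=0).round(0)
        print(n,st[i],ce[i].round(1),q.tolist(), cv2.minAreaRect(np.argwhere(k)[:,::-1].astype(np.float32)))
W=world(a)
print('desk',W[250,300],W[240,340])
for u,v in((292,153),(368,153),(292,218),(368,215),(330,185)):print(u,v,W[v,u].round(0),ray(a,u,v,30).round(0))
E
```

```text
top [478 168  48  46 692] [501.2 190.6] [[559.0, -342.0, 21.0], [603.0, -295.0, 25.0], [651.0, -249.0, 29.0]] ((501.50006103515625, 190.50001525878906), (46.66904067993164, 43.84062194824219), 45.0)
top [209 180  24  50 620] [221.5 204.4] [[519.0, 287.0, 5.0], [567.0, 306.0, 10.0], [618.0, 330.0, 16.0]] ((221.7759552001953, 204.65975952148438), (49.857723236083984, 13.527288436889648), 75.0685806274414)
top [199 251  27  53 745] [211.9 276.8] [[363.0, 298.0, 6.0], [410.0, 320.0, 21.0], [462.0, 346.0, 38.0]] ((211.79510498046875, 276.86248779296875), (52.61878967285156, 14.55982780456543), 74.47589111328125)
top [160 354  59  13 516] [188.3 361. ] [[229.0, 312.0, -5.0], [238.0, 367.0, -2.0], [250.0, 420.0, 1.0]] ((189.0, 360.0), (12.0, 58.0), 90.0)
top [226 356  72  12 196] [259.  361.7] [[228.0, 155.0, -5.0], [240.0, 221.0, -3.0], [249.0, 283.0, 1.0]] ((261.4547119140625, 361.2584533691406), (6.327239036560059, 71.44252014160156), 79.3803482055664)
scene [370 111  34  20 247] [386.  121.2] [[555.0, -342.0, 16.0], [603.0, -292.0, 23.0], [650.0, -249.0, 25.0]] ((386.5, 120.5), (19.0, 3
[... 657 characters left out ...]
  34  52 243] [374.6 321.9] [[225.0, 173.0, -6.0], [236.0, 226.0, -4.0], [249.0, 287.0, -1.0]] ((374.42340087890625, 322.03271484375), (8.228763580322266, 60.66630554199219), 29.981639862060547)
scene [247 333 110  68 962] [310.6 369.7] [[227.0, 314.0, -6.0], [241.0, 393.0, -4.0], [368.0, 426.0, -1.0]] ((299.0498962402344, 344.0467529296875), (91.05535888671875, 70.76510620117188), 43.15238952636719)
desk [471.6623478  135.11985725  -2.40133861] [494.61630199  48.54300997  -2.45077038]
292 153 [687. 154.   5.] [679. 155.  30.]
368 153 [691. -16.  -1.] [681. -10.  30.]
292 218 [541. 153.   1.] [536. 154.  30.]
368 215 [549. -12.   6.] [545.  -7.  30.]
330 185 [610.  73.  27.] [609.  73.  30.]
```

View pics/topz.png

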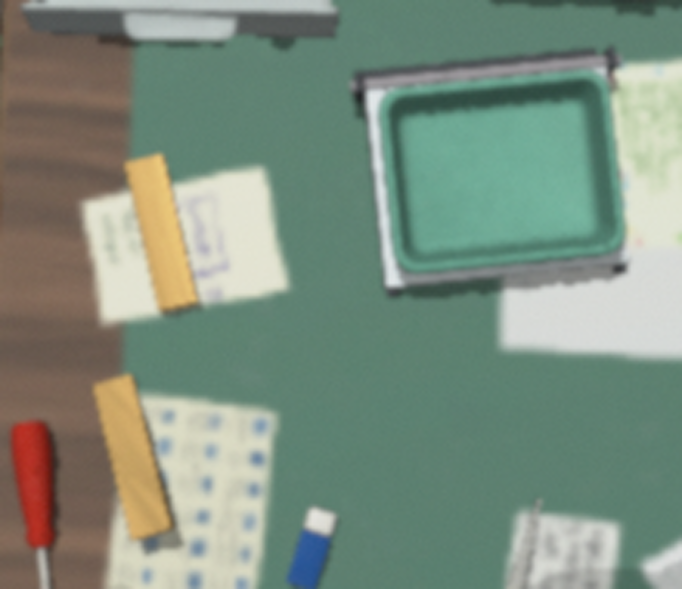

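View pics/scz.png

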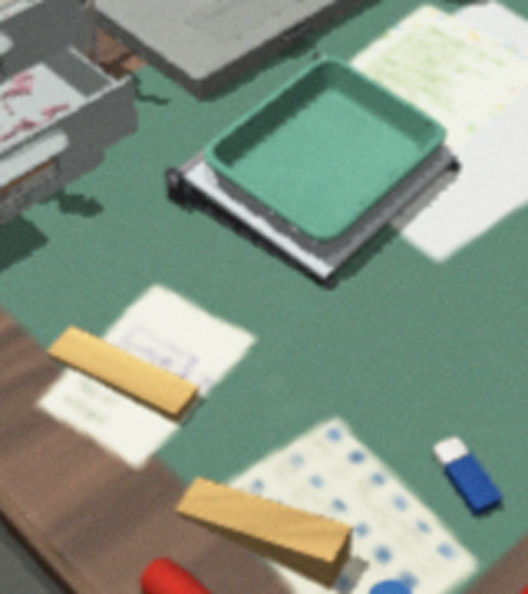

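```bash
python3 - <<'E'
from h import *
a=dict(np.load('pics/top0.png.npz'));b=dict(np.load('pics/scene0.png.npz'))
W=world(a)
# depth calibration offset ~ desk
S=W[130:240,275:385].reshape(-1,3)
hi=S[(S[:,2]>8)]
print(len(hi),np.percentile(hi,[1,50,99],axis=0).round(0).tolist())
# tray floor plane
F=W[170:205,312:352].reshape(-1,3);A=np.c_[F[:,:2],np.ones(len(F))];print('floor plane',np.linalg.lstsq(A,F[:,2],rcond=None)[0],F.mean(0))
hsv=cv2.cvtColor(a['frame'],cv2.COLOR_RGB2HSV)
print(hsv[185,330],hsv[240,330],hsv[215,330],hsv[218,310],hsv[153,330])
sub=np.zeros(W.shape[:2],np.uint8);sub[130:240,275:385]=1
for th in(6,12,25):
    m=((W[...,2]>th)&(sub>0)).astype(np.uint8)
    n,l,st,ce=cv2.connectedComponentsWithStats(m);i=1+st[1:,4].argmax()
    P=W[l==i][:,:2].astype(np.float32);r=cv2.minAreaRect(P);print(th,r,cv2.boxPoints(r).round(0).tolist())
for n,c in(('top',a),('scene',b)):
    W=world(c);hsv=cv2.cvtColor(c['frame'],cv2.COLOR_RGB2HSV)
    m=cv2.inRange(hsv,(10,90,110),(25,255,255))
    nn,l,st,ce=cv2.connectedComponentsWithStats(m)
    for i in range(1,nn):
        if 400<st[i,4]<900 and 200<ce[i][0]<300:
            P=W[l==i];P=P[P[:,2]>-1];xy=P[:,:2].astype(np.float32);r=cv2.minAreaRect(xy)
            print(n,r,cv2.boxPoints(r).round(0).tolist())
            A=np.c_[P[:,:2],np.ones(len(P))];g=np.linalg.lstsq(A,P[:,2],rcond=None)[0];print(g,np.degrees(np.arctan2(-g[1],-g[0])))
E
```

```text
5536 [[532.0, -8.0, 10.0], [612.0, 77.0, 28.0], [691.0, 194.0, 125.0]]
floor plane [-1.41116296e+00  6.45674700e-01  8.36757277e+02] [604.43563896  70.21647352  29.13709086]
[ 80  90 173] [ 76  45 152] [ 80  60 127] [ 82  22 129] [150   3 148]
6 ((531.1932373046875, 87.34480285644531), (204.0486602783203, 360.8184814453125), 84.80308532714844) [[342.0, 2.0], [702.0, -31.0], [720.0, 173.0], [361.0, 205.0]]
12 ((528.82568359375, 87.56013488769531), (204.0486602783203, 356.0639343261719), 84.80308532714844) [[342.0, 2.0], [697.0, -30.0], [715.0, 173.0], [361.0, 205.0]]
25 ((528.925537109375, 91.22237396240234), (196.73619079589844, 355.599365234375), 84.80308532714844) [[343.0, 9.0], [697.0, -23.0], [715.0, 173.0], [361.0, 205.0]]
top ((487.1417236328125, 274.5818176269531), (285.84063720703125, 37.18210983276367), 21.324365615844727) [[347.0, 240.0], [361.0, 205.0], [627.0, 309.0], [614.0, 344.0]]
[-1.02266932e-01 -1.06791160e+00  3.96459018e+02] 84.5298377016852
top ((390.2017517089844, 295.64996337890625), (174.83726501464844, 74.5424575805664), 48.865570068359375) [[305.0, 254.0], [361.0, 205.0], [476.0, 337.0], [420.0, 386.0]]
[ 1.00009154e+00 -4.64784842e+00  1.10246506e+03] 102.14335472163522
scene ((347.6461486816406, 417.7405700683594), (90.80833435058594, 587.625), 62.97812271118164) [[65.0, 511.0], [589.0, 244.0], [630.0, 325.0], [107.0, 592.0]]
[  -0.48354754    1.26449314 -107.03410378] -69.07293383320213
scene ((262.8453674316406, 422.5697937011719), (99.75811767578125, 449.6283874511719), 55.25734329223633) [[50.0, 510.0], [419.0, 253.0], [476.0, 335.0], [107.0, 592.0]]
[ -0.76611935   1.32764799 -92.40366503] -60.01290221512709
```

```bash
python3 - <<'E'
from h import *
a=dict(np.load('pics/top0.png.npz'));b=dict(np.load('pics/scene0.png.npz'))
def fit(P):
    for _ in range(4):
        A=np.c_[P[:,:2],np.ones(len(P))];g=np.linalg.lstsq(A,P[:,2],rcond=None)[0];r=abs(A@g-P[:,2]);P=P[r<max(3,2*np.median(r))]
    return g,P
W=world(a);W[a['z_map']==0]=np.nan
F=W[170:205,312:352].reshape(-1,3);F=F[~np.isnan(F[:,0])]
g,_=fit(F);print('floor',g,'dir uphill deg',np.degrees(np.arctan2(g[1],g[0])))
D=W[228:260,300:380].reshape(-1,3);D=D[~np.isnan(D[:,0])];print('desk',np.median(D[:,2]))
for th in(4,8,25):
    sub=np.zeros(W.shape[:2],bool);sub[130:240,275:385]=1
    m=(sub&(W[...,2]>th)).astype(np.uint8)
    n,l,st,ce=cv2.connectedComponentsWithStats(m);i=1+st[1:,4].argmax()
    P=W[l==i][:,:2].astype(np.float32);r=cv2.minAreaRect(P);print(th,r,cv2.boxPoints(r).round(0).tolist())
for n,c in(('top',a),('scene',b)):
    W=world(c);hsv=cv2.cvtColor(c['frame'],cv2.COLOR_RGB2HSV)
    m=cv2.inRange(hsv,(10,90,110),(25,255,255))
    nn,l,st,ce=cv2.connectedComponentsWithStats(m)
    for i in range(1,nn):
        if 400<st[i,4]<900 and 200<ce[i][0]<300:
            k=(l==i)&(c['z_map']>0);P=W[k];g,Q=fit(P)
            r=cv2.minAreaRect(P[:,:2].astype(np.float32))
            print(n,g,'slope',np.hypot(*g[:2]),r,cv2.boxPoints(r).round(0).tolist())
            r=cv2.minAreaRect(np.argwhere(l==i)[:,::-1].astype(np.float32));print(cv2.boxPoints(r).round(1).tolist())
E
```

```text
floor [ 1.19014979e-01  1.69304139e-02 -4.92450086e+01] dir uphill deg 8.096260039208774
desk 0.43288670719544975
4 ((617.3233032226562, 73.95795440673828), (166.7281036376953, 189.953857421875), 7.341263294219971) [[523.0, 158.0], [547.0, -31.0], [712.0, -10.0], [688.0, 179.0]]
8 ((617.8163452148438, 75.41232299804688), (158.30299377441406, 190.04898071289062), 6.095615386962891) [[529.0, 161.0], [549.0, -27.0], [707.0, -11.0], [686.0, 178.0]]
25 ((615.298828125, 74.46022033691406), (146.2157745361328, 189.98501586914062), 6.697504997253418) [[532.0, 160.0], [554.0, -28.0], [699.0, -11.0], [677.0, 177.0]]
top [-6.52213988e-02 -3.42184971e-02  5.75782898e+01] slope 0.0736528098992474 ((568.0293579101562, 305.9763488769531), (110.69380187988281, 29.632373809814453), 16.822277069091797) [[511.0, 304.0], [519.0, 276.0], [625.0, 308.0], [617.0, 336.0]]
[[208.8000030517578, 182.3000030517578], [221.89999389648438, 178.8000030517578], [234.6999969482422, 227.0], [221.6999969482422, 230.5]]
top [-2.72897799e-01 -6.28343982e-02  1.54049565e+02] slope 0.280038158164468 ((412.0190124511719, 32
[... 372 characters left out ...]
460366 ((566.0394287109375, 306.4510192871094), (114.18838500976562, 28.83881378173828), 13.649499893188477) [[507.0, 307.0], [514.0, 279.0], [625.0, 306.0], [618.0, 334.0]]
[[213.39999389648438, 237.1999969482422], [218.1999969482422, 227.1999969482422], [259.5, 246.89999389648438], [254.6999969482422, 257.0]]
scene [-2.69641087e-01 -8.39789198e-02  1.57041413e+02] slope 0.282415960623954 ((411.1514892578125, 320.9191589355469), (114.74089050292969, 29.836711883544922), 16.739686965942383) [[352.0, 319.0], [361.0, 290.0], [470.0, 323.0], [462.0, 352.0]]
[[251.6999969482422, 286.0], [255.89999389648438, 273.0], [305.8999938964844, 289.20001220703125], [301.70001220703125, 302.1000061035156]]
```

```bash
python3 - <<'E'
from h import *
from scipy.spatial.transform import Rotation as Ro
a=dict(np.load('pics/top0.png.npz'));b=dict(np.load('pics/scene0.png.npz'))
hsv=cv2.cvtColor(a['frame'],cv2.COLOR_RGB2HSV)
for (u,v,z) in((295.8,223.5,13),(370,217,13),(289,155,30),(366,149,30)):print(ray(a,u,v,z).round(1))
m=cv2.inRange(hsv,(70,75,60),(90,255,255));m[:, :270]=0;m[:140]=0;m[228:]=0;m[:,385:]=0
n,l,st,ce=cv2.connectedComponentsWithStats(m);i=1+st[1:,4].argmax();r=cv2.minAreaRect(np.argwhere(l==i)[:,::-1].astype(np.float32));print(st[i],r)
print([ray(a,u,v,46).round(0).tolist() for u,v in cv2.boxPoints(r)])
q=telemetry.sense()['ee_rot'];print(Ro.from_quat(np.r_[q[1:],q[0]]).as_matrix().round(3))
p=cv2.projectPoints(np.array([[133.,-508,205],[133,-508,400],[0,0,0]]),b['rvec'],b['tvec'],np.array([[b['fx'],0,b['cx']],[0,b['fy'],b['cy']],[0,0,1]]),None)[0];print(p)
W=world(b)
for u,v in((470,30),(520,60),(440,25),(540,10),(470,90)):print(u,v,W[v,u].round(0))
E
```

```text
[526.9 145.3  13. ]
[543.4 -14.4  13. ]
[674.  161.7  30. ]
[690.2  -5.5  30. ]
[ 293  154   78   64 4243] ((331.39312744140625, 184.9849395751953), (58.78050994873047, 73.33169555664062), 83.9909896850586)
[[659.0, 156.0, 46.0], [678.0, 1.0, 46.0], [552.0, -10.0, 46.0], [533.0, 143.0, 46.0]]
[[ 0.253 -0.     0.967]
 [-0.967  0.001  0.253]
 [-0.001 -1.     0.   ]]
[[[629.53362768 102.43284202]]

 [[697.91135701  11.91628559]]

 [[550.24342716 329.08809639]]]
470 30 [ 574. -606.  205.]
520 60 [264. -26. 428.]
440 25 [ 643. -549.  216.]
540 10 [276. -57. 485.]
470 90 [ 522. -642.   15.]
```

Tall wedge (slope 0.28) has its grip point near (374, 310) with yaw about 17°. The front edge of the stand is near (535.5, 65) with yaw about 6° and the hinge on the far side. I'll start the approach.

```bash
python3 -m handwheel '[{"delta_pos":[-2.5,0,2.7],"twist":[0,0,0],"jaw":0.75},{"delta_pos":[-5,0,5.4],"twist":[0,0,0],"jaw":0.75},{"delta_pos":[-7.5,0,8.1],"twist":[0,0,0],"jaw":0.75},{"delta_pos":[-10,0,10.8],"twist":[0,0,0],"jaw":0.75},{"delta_pos":[-12.5,0,13.5],"twist":[0,0,0],"jaw":0.75},{"delta_pos":[-15,0,16.2],"twist":[0,0,0],"jaw":0.75},{"delta_pos":[-17.5,0,18.9],"twist":[0,0,0],"jaw":0.75},{"delta_pos":[-20,0,21.6],"twist":[0,0,0],"jaw":0.75},{"delta_pos":[-22.5,0,24.3],"twist":[0,0,0],"jaw":0.75},{"delta_pos":[-25,0,27],"twist":[0,0,0],"jaw":0.75}]' 60
```

```text
time_s: 0.93
eef_pos: [331.2, -196.0, 205.1]
ee_rot: [0.56, -0.56, 0.432, -0.432]
force: [-0.0, -0.6, 0.4]
grip_width: 0.753
```

```bash
python3 -m handwheel '[{"delta_pos":[-3.6,0,1.3],"twist":[0,-0.005,0],"jaw":0.75},{"delta_pos":[-7.2,0,2.6],"twist":[0,-0.01,0],"jaw":0.75},{"delta_pos":[-10.8,0,3.9],"twist":[0,-0.015,0],"jaw":0.75},{"delta_pos":[-14.4,0,5.2],"twist":[0,-0.02,0],"jaw":0.75},{"delta_pos":[-18,0,6.5],"twist":[0,-0.025,0],"jaw":0.75},{"delta_pos":[-21.6,0,7.8],"twist":[0,-0.03,0],"jaw":0.75},{"delta_pos":[-25.2,0,9.1],"twist":[0,-0.035,0],"jaw":0.75},{"delta_pos":[-28.8,0,10.4],"twist":[0,-0.04,0],"jaw":0.75},{"delta_pos":[-32.4,0,11.7],"twist":[0,-0.044,0],"jaw":0.75},{"delta_pos":[-36,0,13],"twist":[0,-0.044,0],"jaw":0.75}]' 60; python3 - <<'E'
from h import *
from scipy.spatial.transform import Rotation as Ro
s=telemetry.sense();q=s['ee_rot'];M=Ro.from_quat(np.r_[q[1:],q[0]]).as_matrix();print(M.round(3),s['joints'].round(2))
print(M.T@(np.array([374.2,310.2,120])-s['eef_pos']))
E
```

```text
time_s: 1.77
eef_pos: [365.0, 185.5, 205.1]
ee_rot: [-0.569, 0.569, -0.42, 0.42]
force: [0.6, -0.4, 0.4]
grip_width: 0.753
[[ 0.296  0.     0.955]
 [-0.955 -0.     0.296]
 [ 0.    -1.     0.   ]] [ 0.18  0.05  1.81 -0.    1.28  1.45]
[-116.36629759   85.12551126   45.71170715]
```

```bash
python3 -m handwheel '[{"delta_pos":[-3,1.5,1.2],"twist":[0,0,0],"jaw":0.75},{"delta_pos":[-6,3,2.4],"twist":[0,0,0],"jaw":0.75},{"delta_pos":[-9,4.5,3.6],"twist":[0,0,0],"jaw":0.75},{"delta_pos":[-11.5,6,4.6],"twist":[0,0,0],"jaw":0.75},{"delta_pos":[-11.5,8,4.6],"twist":[0,0,0],"jaw":0.75},{"delta_pos":[-11.5,10,4.6],"twist":[0,0,0],"jaw":0.75},{"delta_pos":[-11.5,12,4.6],"twist":[0,0,0],"jaw":0.75},{"delta_pos":[-11.5,14,4.6],"twist":[0,0,0],"jaw":0.75},{"delta_pos":[-11.5,14.5,4.6],"twist":[0,0,0],"jaw":0.75},{"delta_pos":[-11.5,14.5,4.6],"twist":[0,0,0],"jaw":0.75}]' 60; python3 - <<'E'
from h import *
from scipy.spatial.transform import Rotation as Ro
a=cap('scene','s1.png');t=cap('top','t1.png')
I=np.hstack([cv2.resize(a['frame'][220:350,200:360],None,fx=2.5,fy=2.5),cv2.resize(t['frame'][210:340,150:310],None,fx=2.5,fy=2.5)])
cv2.imwrite('pics/v1.png',I[:,:,::-1])
s=telemetry.sense();q=s['ee_rot'];M=Ro.from_quat(np.r_[q[1:],q[0]]).as_matrix()
print(M.T@(np.array([374.2,310.2,4])-s['eef_pos']))
E
```

```text
time_s: 2.6
eef_pos: [374.7, 306.5, 59.1]
ee_rot: [-0.568, 0.57, -0.42, 0.419]
force: [0.3, 0.5, -0.0]
grip_width: 0.75
[-3.486035   57.03554137 -0.75662252]
```

View pics/v1.png

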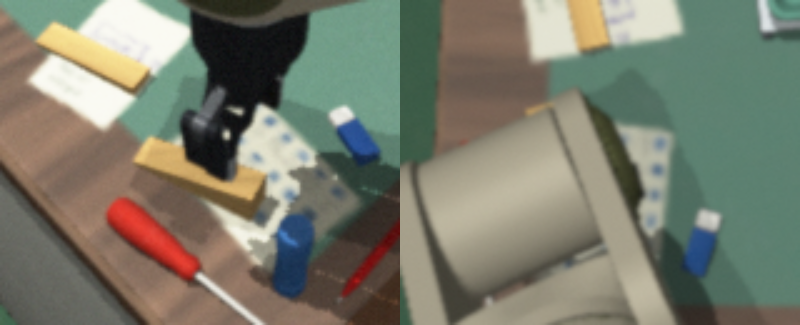

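The gripper is above the thick end at about (215,155) in the zoom, with the can and low wedge clear. I'll go down and close.

```bash
python3 -m handwheel '[{"delta_pos":[-0.3,1.5,0],"twist":[0,0,0],"jaw":0.75},{"delta_pos":[-0.3,3,0],"twist":[0,0,0],"jaw":0.75},{"delta_pos":[-0.3,4.5,0],"twist":[0,0,0],"jaw":0.75},{"delta_pos":[-0.3,5.4,0],"twist":[0,0,0],"jaw":0.75},{"delta_pos":[-0.3,5.4,0],"twist":[0,0,0],"jaw":0.5},{"delta_pos":[-0.3,5.4,0],"twist":[0,0,0],"jaw":0.2},{"delta_pos":[-0.3,5.4,0],"twist":[0,0,0],"jaw":0.1},{"delta_pos":[-0.3,5.4,0],"twist":[0,0,0],"jaw":0.1},{"delta_pos":[-0.3,5.4,0],"twist":[0,0,0],"jaw":0.1},{"delta_pos":[-0.3,5.4,0],"twist":[0,0,0],"jaw":0.1}]' 60; python3 - <<'E'
from h import *
a=cap('scene','s2.png')
cv2.imwrite('pics/v2.png',cv2.resize(a['frame'][220:350,200:360],None,fx=3.5,fy=3.5)[:,:,::-1])
print(telemetry.sense()['eef_pos'],telemetry.sense()['grip_width'],telemetry.sense()['force'])
E
```

```text
time_s: 3.53
eef_pos: [375.8, 310.2, 7.5]
ee_rot: [0.57, -0.568, 0.419, -0.42]
force: [1.4, -0.7, 7.2]
grip_width: 0.103
[375.79387598 310.25914843   7.52064383] 0.09962722388506119 [1.20327426 0.59886703 5.694953  ]
```

View pics/v2.png

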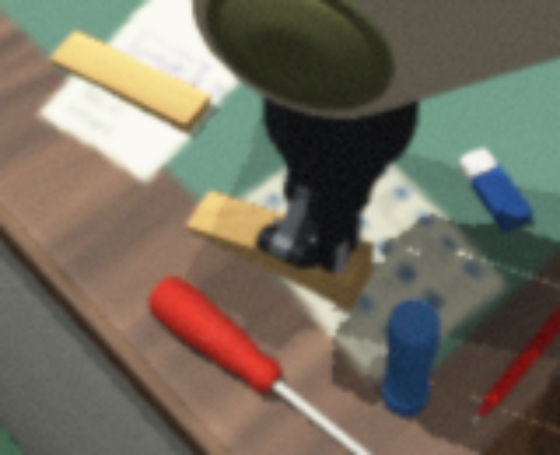

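```bash
python3 - <<'E'
from h import *
a=dict(np.load('pics/s2.png.npz'));b=dict(np.load('pics/scene0.png.npz'))
K=np.array([[a['fx'],0,a['cx']],[0,a['fy'],a['cy']],[0,0,1]])
f=lambda p:((cv2.projectPoints(np.array([p],float),a['rvec'],a['tvec'],K,None)[0].ravel()-[200,220])*3.5).round(0)
for p in((375.8,310.2,7.5),(375.8,310.2,27),(374.2,310.2,31),(371,322,7),(380,297,7)):print(p,f(p))
W=world(a)
for v,u in((240,285),(240,268),(215,300),(225,240),(265,340),(290,350)):
    U=200+u/3.5;V=220+v/3.5;print(u,v,W[int(V),int(U)].round(0), world(b)[int(V),int(U)].round(0))
d=cv2.absdiff(a['frame'],b['frame']).max(2)[220:350,200:360]
cv2.imwrite('pics/v3.png',np.hstack([cv2.resize(x,None,fx=6,fy=6,interpolation=2) for x in (a['frame'][265:315,240:306],b['frame'][265:315,240:306])])[:,:,::-1])
E
```

```text
(375.8, 310.2, 7.5) [328. 272.]
(375.8, 310.2, 27) [329. 254.]
(374.2, 310.2, 31) [331. 252.]
(371, 322, 7) [319. 290.]
(380, 297, 7) [340. 253.]
285 240 [357. 362. 129.] [403. 320.  22.]
268 240 [363. 368. 128.] [411. 326.  20.]
300 215 [359. 351. 135.] [419. 293.  -1.]
240 225 [432. 329.  13.] [432. 329.  12.]
340 265 [361. 318.  46.] [366. 312.  33.]
350 290 [353. 316.  27.] [353. 316.  27.]
```

View pics/v3.png

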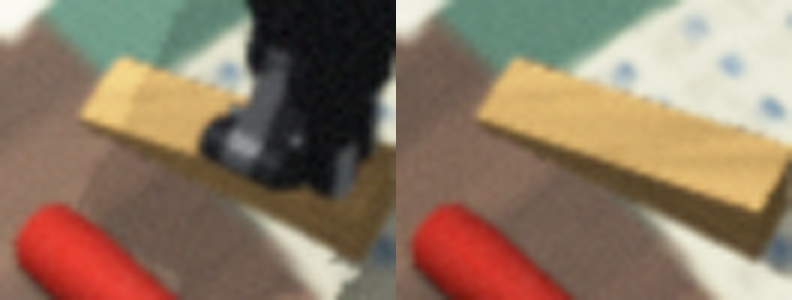

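```bash
python3 - <<'E'
from h import *
a=dict(np.load('pics/s2.png.npz'));W=world(a)
for V in range(280,312,2):
    print(V,' '.join('%4.0f'%W[V,U,2] for U in range(274,312,2)))
print()
for V in range(290,304,2):
    print(V,' '.join('%4.0f,%3.0f'%tuple(W[V,U,:2]) for U in range(280,312,3)))
E
```

```text
280   12   15   15   -2  137  137  137  139  141  135  125  103  112  116  105   -2   -0   -2   -1
282   16   17   18   20  134  135  136   85   84   96   99  105  106  107   70    0   -2   -2    0
284   14  127  119  132  134  134  132   86   85   83   87   97   98   98   62   -1    0   -1   -1
286  129  128  128  131  132  130  124   89   87   88   85   89   85   53   56   -1   -4   -3   -1
288  129  128  130  128  129  128  120  120  121   90   82   83   80   47   43   -1   -1   -0    1
290  123  126  128  129  128  128  129  125  115  102   93   62   64   42   38   34   34   -2   -3
292   16   21  125  126  127  129  127  121  109   96   86   54   56   32   32   33   30   -3   -2
294    8   12   17   20  126  127  125  114  102   90   83   47   48   32   35   33   21   -3   -2
296   -1    0    9   13   16  121  119  106   97   83   50   41   39   33   35   29   11   -1   -3
298    0   -1   -3    4    8   13   14   19   24   27   31   33   35   34   34   17    3   -0   -1
300   -0   -1   -1   -1   -2    3    9   11   16   19   27   27   31   33   25    8   -3   -1   -0
302   -3   
[... 505 characters left out ...]
3  348,359  348,352  352,340  355,330  360,316  365,302  364,295  373,275  369,269
292  353,368  348,366  346,361  349,351  351,341  362,322  360,316  365,302  361,297  370,277  366,273
294  396,330  348,366  344,363  347,352  351,341  362,322  360,315  361,306  358,300  368,280  363,276
296  395,330  389,327  344,363  348,352  351,341  362,321  361,315  358,309  357,302  364,284  360,279
298  396,330  389,328  383,325  376,324  370,321  364,319  359,316  355,312  358,300  361,287  356,284
300  395,331  389,327  382,326  376,324  370,321  363,320  358,317  354,313  358,300  357,291  353,287
302  391,334  386,330  382,326  375,324  369,322  364,319  357,317  354,313  358,298  355,293  350,289
```

```bash
python3 - <<'E'
from h import *
a=dict(np.load('pics/s1.png.npz'));W=world(a)
K=np.array([[a['fx'],0,a['cx']],[0,a['fy'],a['cy']],[0,0,1]])
f=lambda p:(cv2.projectPoints(np.array([p],float),a['rvec'],a['tvec'],K,None)[0].ravel()).round(1)
print(f((375,308,60)),f((375-9.5,308+30.5,70)),f((375+9.5,308-30.5,70)))
for V in range(264,300,2):
    print(V,' '.join('%4.0f'%W[V,U,2] for U in range(268,312,2)))
cv2.imwrite('pics/v4.png',cv2.resize(a['frame'][245:310,240:320],None,fx=8,fy=8,interpolation=2)[:,:,::-1])
E
```

```text
[295.4 283.4] [287.4 293.6] [303.4 268.1]
264   -2   -2   -1  193  194   -3  195  194  195  195  187  157  156   -4   -1  171  172  163   -2   -1   -2   -1
266   -2   -3   -2  196  196  194  195  195  196  190  161  159  158  156  155  167  167   -1    0   -1   -0   -1
268   -0   -1  191  194  195  194  196  195  196  185  158  160  161  161  165  164  161   -3   -2   -1   -1   -3
270   -3   -3  187  189  190  194  195  196  195  196  194  157  158  159  161  162  154    0    2   -2    2   -3
272   -1   -0   -0  184  188  191  192  192  194  195  193  178  155  155  157  160   -2   -2   -3   -2   -0   -3
274   -1   -2   -1  177  180  184  188  190  193  191  182   -2  152  153  143   -2   -2   -1   -4   -1   -2   -1
276    1   -1   -4  169  174  172  180  184  187  185  176  142  147  150    1   -3   -3   -1   -2   -1   -2   -2
278   11   11   -2  163  166  170  171  176  180  177  170  143  146  141   -1   -1   -3   -0   -2   -3   -2   -0
280   12   12   14  156  155  163  166  170  173  174  165  141  142  139    3   -1   -1    0   -1    2   -1   -2
282   14   13   14  148  150  14
[... 293 characters left out ...]
3   -1   -1   -2
288   15   17   18   21   19   18   23   20  141  145  141  110  110  104   30   31   32   31   -1   -0   -2   -1
290   12   15   19   20   17   20   22   24   22  103  109  104  101   96   31   32   32   34   34   33    0   -0
292    4    8   12   18   20   23   24   23   25   27   27   97   94   28   29   31   33   33   34   29   -2   -2
294    2   -2    4    7   12   14   18   24   27   27   27   28   32   31   31   33   33   33   34   20   -2    1
296   -2   -1   -2   -1    3    6   13   14   20   23   26   28   31   32   34   33   34   34   28   10   -0   -1
298   -1   -1   -3   -1   -2   -3    5    9   13   18   20   24   26   30   33   34   37   34   17    2    0   -1
```

View pics/v4.png

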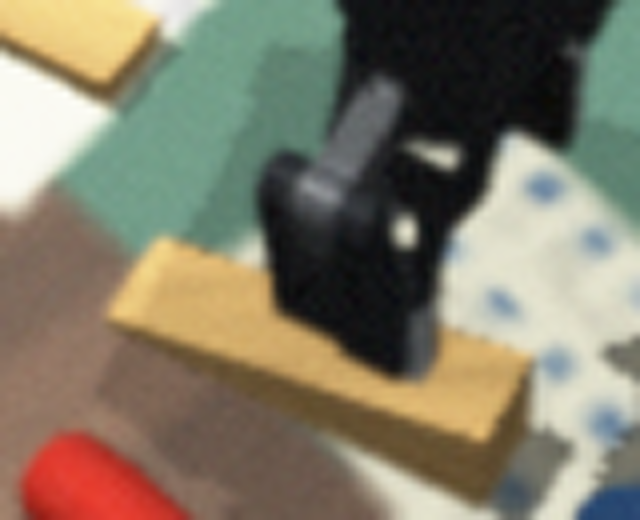

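```bash
python3 - <<'E'
from h import *
a=dict(np.load('pics/s1.png.npz'));W=world(a)
for z in(70,80,95):print(z,ray(a,274.4,282.5,z).round(0),ray(a,290,292.3,z).round(0),ray(a,294.4,291.5,z).round(0))
for V in range(282,294,2):
    print(V,' '.join('%3.0f,%3.0f,%3.0f'%tuple(W[V,U]) for U in range(280,298,2)))
s=telemetry.sense();print(s['joints'],s['eef_pos'])
E
```

```text
70 [399. 340.  70.] [364. 333.  70.] [360. 326.  70.]
80 [395. 344.  80.] [360. 337.  80.] [356. 330.  80.]
95 [388. 350.  95.] [354. 343.  95.] [350. 336.  95.]
282 358,364,148 350,366,160 345,366,165 342,365,168 344,358,158 351,347,137 348,345,139 353,335,122 403,277, -3
284 355,366,147 353,363,146 346,366,158 342,365,162 344,359,152 353,344,125 353,340,121 352,335,116 399,281, -2
286 354,367,142 351,365,146 346,366,152 342,365,155 343,359,147 354,343,116 352,340,115 352,335,109 383,298, 29
288 404,322, 23 402,318, 20 348,364,141 344,363,145 343,359,141 354,344,110 351,341,110 352,336,104 379,301, 30
290 401,324, 22 398,322, 24 396,319, 22 359,349,103 354,349,109 353,344,104 353,340,101 352,336, 96 376,305, 31
292 397,328, 24 395,325, 23 391,323, 25 388,321, 27 385,318, 27 353,344, 97 352,340, 94 376,310, 28 373,307, 29
[ 4.49236320e-01  4.92629360e-01  1.82667413e+00 -1.16727483e-04
  8.18872471e-01  1.72034621e+00] [375.79387598 310.25914843   7.52064383]
```

The fingertips look about 25 mm higher than the TCP reading suggests. They closed on the wedge's top, with about 6 N upward. I'll reopen, go down a safe step, and check.

```bash
python3 -m handwheel '[{"delta_pos":[0,-0.5,0],"twist":[0,0,0],"jaw":0.4},{"delta_pos":[0,-1,0],"twist":[0,0,0],"jaw":0.75},{"delta_pos":[0,-1,0],"twist":[0,0,0],"jaw":0.75},{"delta_pos":[0,-1,0],"twist":[0,0,0],"jaw":0.75},{"delta_pos":[0,-0.5,0],"twist":[0,0,0],"jaw":0.75},{"delta_pos":[0,0,0],"twist":[0,0,0],"jaw":0.75},{"delta_pos":[0,0.5,0],"twist":[0,0,0],"jaw":0.75},{"delta_pos":[0,1,0],"twist":[0,0,0],"jaw":0.75},{"delta_pos":[0,1.4,0],"twist":[0,0,0],"jaw":0.75},{"delta_pos":[0,1.4,0],"twist":[0,0,0],"jaw":0.75}]' 60; python3 - <<'E'
from h import *
a=cap('scene','s3.png');W=world(a)
print(telemetry.sense()['eef_pos'],telemetry.sense()['grip_width'],telemetry.sense()['force'])
cv2.imwrite('pics/v5.png',cv2.resize(a['frame'][245:310,240:320],None,fx=8,fy=8,interpolation=2)[:,:,::-1])
for V in range(286,310,2):
    print(V,' '.join('%4.0f'%W[V,U,2] for U in range(268,312,2)))
E
```

```text
time_s: 4.42
eef_pos: [374.0, 309.5, -8.9]
ee_rot: [-0.568, 0.57, -0.42, 0.419]
force: [0.3, 0.1, -0.2]
grip_width: 0.752
[374.26520611 309.62011124  -8.35932147] 0.748492370026497 [ 0.30812251 -0.66340965  0.16914401]
286   15   15   15   18   17   18   89  128  128  127   88  120  114   99  105  105   96   -2   -0   -1   -2   -2
288   15   15   18  125  127   19  127  126  126  122   92   90   90   88  100  102   32   33   -1   -2   -3   -1
290   11   14   18  125  127  127  701  127  125  116   90   92   92   91   99   94   30   32   36   34   -3   -3
292    3    5  123  125  126  126  127  128  127  107   90   89   91   94   94   86   32   33   35   29   -3   -1
294   -1   -0  115  121  124  124  127  125  129  128  115   87   88   89   91   35   34   35   34   20   -1    0
296    1   -2   -1  113  116  124  124  125  129  123  113   30   84   76   31   33   35   36   27   11   -1   -1
298   -2   -2   -3  105  108  113  119  122  124  121  103   79   80   30   33   33   35   32   18    2   -0   -2
300   -2   -1   -2   96  101  103  102  114  119  110   97   77   75   23   29   31   34   25    8   -3   -0   -3
302   -1   -1   -2   87   86   97   99  106  110  101   88   73   69   17   18   21   27   15    0    3   -0   -1
304   -2   -3   -3   77   81   78   79   94  100   94   85   68   55    9   13   16   20    6    0    1   -3   -0
306   -0   -1   -2   -0   73   77   78   79   94   87   77   45   48    3    5   10   11   -3   -3   -4   -4   -3
308   -1   -2   -3    0   -2    0   72   76   82   81   75   39   38   -2   -2   -2    5   -1   -3   -1   -4   -3
```

View pics/v5.png

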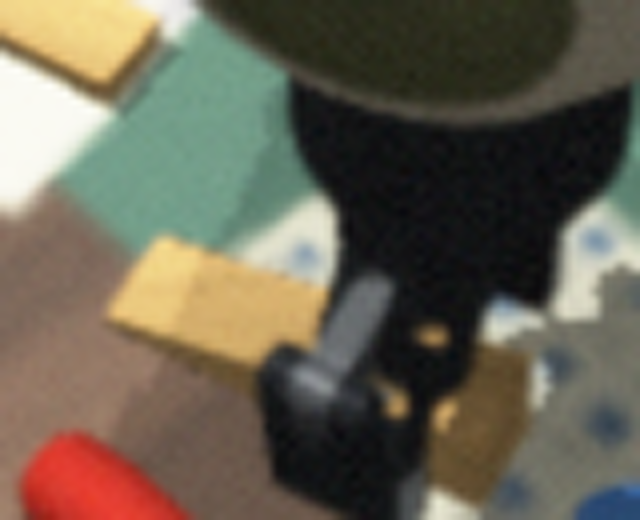

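TCP reads −8.4 with no contact, and the fingers straddle the wedge around (340,430) in the zoom. So the TCP height reads about 25 mm low. I'll go 13 mm lower and close.

```bash
python3 -m handwheel '[{"delta_pos":[0,0.5,0],"twist":[0,0,0],"jaw":0.75},{"delta_pos":[0,1,0],"twist":[0,0,0],"jaw":0.75},{"delta_pos":[0,1.3,0],"twist":[0,0,0],"jaw":0.75},{"delta_pos":[0,1.3,0],"twist":[0,0,0],"jaw":0.6},{"delta_pos":[0,1.3,0],"twist":[0,0,0],"jaw":0.4},{"delta_pos":[0,1.3,0],"twist":[0,0,0],"jaw":0.2},{"delta_pos":[0,1.3,0],"twist":[0,0,0],"jaw":0.1},{"delta_pos":[0,1.3,0],"twist":[0,0,0],"jaw":0.1},{"delta_pos":[0,1.3,0],"twist":[0,0,0],"jaw":0.1},{"delta_pos":[0,1.3,0],"twist":[0,0,0],"jaw":0.1}]' 60; python3 - <<'E'
from h import *
from scipy.spatial.transform import Rotation as Ro
s=telemetry.sense();q=s['ee_rot'];M=Ro.from_quat(np.r_[q[1:],q[0]]).as_matrix()
print(s['eef_pos'],s['grip_width'],s['force'])
th=np.radians(6);yaw0=np.arctan2(M[1,2],M[0,2]);print('yaw',np.degrees(yaw0),'turn about y',yaw0-th)
p=s['eef_pos']
for d in(130,109,25):
    t=np.array([535.5,65.2,p[2]])-d*np.array([np.cos(th),np.sin(th),0]);print(d,t,M.T@(t-p)/10)
E
```

```text
time_s: 5.3
eef_pos: [374.8, 309.9, -20.5]
ee_rot: [0.569, -0.569, 0.42, -0.42]
force: [-0.6, -0.5, 5.3]
grip_width: 0.318
[374.82211399 309.88296923 -20.47131593] 0.3178920571029701 [-0.55291755 -0.5351023   5.30025389]
yaw 17.174435020153403 turn about y 0.19503068315183578
130 [406.2121536   51.61129978 -20.47131593] [ 2.56024290e+01 -6.83575668e-03 -4.62725425e+00]
109 [427.0971134   53.8063975  -20.47131593] [ 2.60094021e+01 -5.41253428e-03 -2.56706717e+00]
25 [510.63695262  62.58678842 -20.47131593] [2.76372947e+01 2.80355319e-04 5.67368119e+00]
```

Gripped (width 0.318, about 27 mm). I'll lift, carry it to in front of the stand, and align.

```bash
python3 -m handwheel '[{"delta_pos":[0,-2,0],"twist":[0,0,0],"jaw":0.1},{"delta_pos":[1,-4,0],"twist":[0,0.02,0],"jaw":0.1},{"delta_pos":[4,-5,-0.7],"twist":[0,0.04,0],"jaw":0.1},{"delta_pos":[7.5,-5,-1.4],"twist":[0,0.07,0],"jaw":0.1},{"delta_pos":[11,-5,-2.1],"twist":[0,0.1,0],"jaw":0.1},{"delta_pos":[14.5,-5,-2.8],"twist":[0,0.13,0],"jaw":0.1},{"delta_pos":[18,-5,-3.5],"twist":[0,0.16,0],"jaw":0.1},{"delta_pos":[21.5,-5,-4.1],"twist":[0,0.18,0],"jaw":0.1},{"delta_pos":[24.5,-4.5,-4.6],"twist":[0,0.195,0],"jaw":0.1},{"delta_pos":[25.6,-4,-4.6],"twist":[0,0.195,0],"jaw":0.1}]' 60; python3 - <<'E'
from h import *
a=cap('scene','s4.png');t=cap('top','t4.png');b=t
I=np.hstack([cv2.resize(a['frame'][130:330,220:420],None,fx=2,fy=2),cv2.resize(t['frame'][130:330,230:430],None,fx=2,fy=2)])
cv2.imwrite('pics/v6.png',I[:,:,::-1])
s=telemetry.sense();print(s['eef_pos'],s['grip_width'],s['force'])
E
```

```text
time_s: 6.13
eef_pos: [406.6, 48.5, 19.2]
ee_rot: [0.525, -0.525, 0.474, -0.474]
force: [0.3, 0.1, -0.6]
grip_width: 0.317
[406.19723994  50.10580156  18.69424137] 0.31665614425467437 [-0.39629032  0.28195865 -0.30456095]
```

View pics/v6.png

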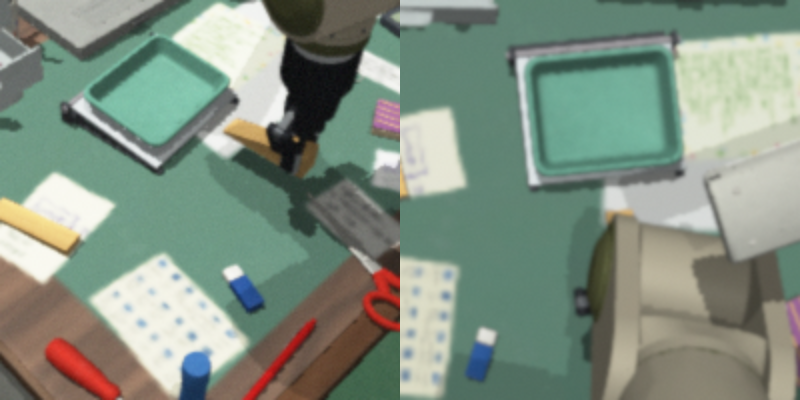

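```bash
python3 - <<'E'
from h import *
a=dict(np.load('pics/s4.png.npz'));t=dict(np.load('pics/t4.png.npz'))
for n,c,y0,y1,x0,x1 in(('scene',a,180,225,325,380),('top',t,225,245,320,360)):
    W=world(c);hsv=cv2.cvtColor(c['frame'],cv2.COLOR_RGB2HSV);m=cv2.inRange(hsv,(10,90,80),(25,255,255))
    k=np.zeros(m.shape,bool);k[y0:y1,x0:x1]=m[y0:y1,x0:x1]>0;k&=c['z_map']>0
    P=W[k];print(n,len(P),np.percentile(P,[2,50,98],axis=0).round(0).tolist())
    vu=np.argwhere(k);print(vu.min(0),vu.max(0))
    tip=P[P[:,0]>P[:,0].max()-25];print(tip.mean(0),np.percentile(tip[:,1],[3,97]))
# front edge corners
hsv=cv2.cvtColor(t['frame'],cv2.COLOR_RGB2HSV)
cv2.imwrite('pics/v7.png',cv2.resize(t['frame'][205:245,285:380],None,fx=8,fy=8,interpolation=2)[:,:,::-1])
E
```

```text
scene 364 [[386.0, 38.0, 42.0], [448.0, 60.0, 52.0], [494.0, 71.0, 90.0]]
[190 332] [218 378]
[483.75284935  57.33779774  47.24942673] [44.05919509 69.34628528]
top 27 [[453.0, 46.0, 43.0], [492.0, 68.0, 49.0], [499.0, 104.0, 316.0]]
[235 334] [241 345]
[496.0061605   57.92956988  46.20418984] [46.05844756 68.41784482]
```

View pics/v7.png

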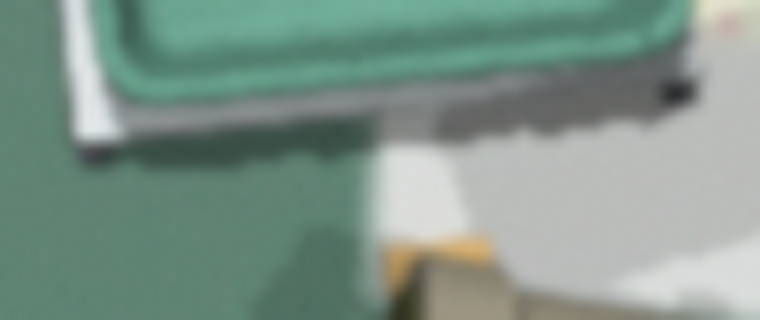

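Wedge is level. The tip is at about (499,57), roughly 36 mm in front of the edge and about 5 mm right of the middle. Lower it and begin the push.

```bash
python3 -m handwheel '[{"delta_pos":[-0.4,1,0],"twist":[0,0,0],"jaw":0.1},{"delta_pos":[-0.4,2,0],"twist":[0,0,0],"jaw":0.1},{"delta_pos":[-0.4,3,0],"twist":[0,0,0],"jaw":0.1},{"delta_pos":[-0.4,3.5,0],"twist":[0,0,0],"jaw":0.1},{"delta_pos":[-0.4,3.9,0],"twist":[0,0,0],"jaw":0.1},{"delta_pos":[-0.4,3.9,0],"twist":[0,0,0],"jaw":0.1},{"delta_pos":[-0.4,3.9,0.7],"twist":[0,0,0],"jaw":0.1},{"delta_pos":[-0.4,3.9,1.4],"twist":[0,0,0],"jaw":0.1},{"delta_pos":[-0.4,3.9,2.1],"twist":[0,0,0],"jaw":0.1},{"delta_pos":[-0.4,3.9,2.8],"twist":[0,0,0],"jaw":0.1}]' 60; python3 - <<'E'
from h import *
a=cap('scene','s5.png');t=cap('top','t5.png')
I=np.hstack([cv2.resize(a['frame'][150:240,250:390],None,fx=2.8,fy=2.8),cv2.resize(t['frame'][160:250,275:415],None,fx=2.8,fy=2.8)])
cv2.imwrite('pics/v8.png',I[:,:,::-1])
s=telemetry.sense();print(s['eef_pos'],s['grip_width'],s['force'])
E
```

```text
time_s: 7.07
eef_pos: [434.9, 58.5, -19.5]
ee_rot: [0.526, -0.525, 0.473, -0.473]
force: [0.8, 0.3, -0.8]
grip_width: 0.316
[435.07825539  58.45751997 -19.59991603] 0.31341346220084265 [ 0.4380205  -0.43501138 -0.31965728]
```

View pics/v8.png

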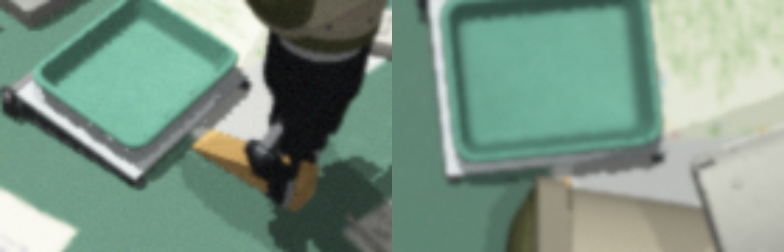

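```bash
python3 -m handwheel '[{"delta_pos":[0,0.1,0.7],"twist":[0,0,0],"jaw":0.1},{"delta_pos":[0,0.1,1.4],"twist":[0,0,0],"jaw":0.1},{"delta_pos":[0,0.1,2.1],"twist":[0,0,0],"jaw":0.1},{"delta_pos":[0,0.1,2.8],"twist":[0,0,0],"jaw":0.1},{"delta_pos":[0,0.1,3.5],"twist":[0,0,0],"jaw":0.1},{"delta_pos":[0,0.1,4.2],"twist":[0,0,0],"jaw":0.1},{"delta_pos":[0,0.1,4.9],"twist":[0,0,0],"jaw":0.1},{"delta_pos":[0,0.1,5.6],"twist":[0,0,0],"jaw":0.1},{"delta_pos":[0,0.1,6.3],"twist":[0,0,0],"jaw":0.1},{"delta_pos":[0,0.1,7.0],"twist":[0,0,0],"jaw":0.1}]' 60; cat > chk.py <<'E'
from h import *
import sys
k=sys.argv[1]
a=cap('scene',f's{k}.png');t=cap('top',f't{k}.png')
I=np.hstack([cv2.resize(a['frame'][150:240,250:390],None,fx=2.8,fy=2.8),cv2.resize(t['frame'][160:250,275:415],None,fx=2.8,fy=2.8)])
cv2.imwrite(f'pics/w{k}.png',I[:,:,::-1])
s=telemetry.sense();print(s['time_s'],s['eef_pos'],s['grip_width'],s['force'])
for n,c,(r0,r1,c0,c1) in(('top',t,(165,192,312,352)),('scene',a,(165,188,288,312))):
    W=world(c);k=c['z_map']>0;k[:r0]=0;k[r1:]=0;k[:,:c0]=0;k[:,c1:]=0
    F=W[k]
    for _ in range(4):
        A=np.c_[F[:,:2],np.ones(len(F))];g=np.linalg.lstsq(A,F[:,2],rcond=None)[0];r=abs(A@g-F[:,2]);F=F[r<3.0]
    sl=g[0]*np.cos(.105)+g[1]*np.sin(.105);print(n,len(F),'grad',g[:2].round(4),'joint~',0.12-sl)
E
python3 chk.py 6
```

```text
time_s: 8.0
eef_pos: [501.0, 66.0, -20.5]
ee_rot: [-0.524, 0.527, -0.475, 0.471]
force: [-16.0, -1.4, 15.9]
grip_width: 0.318
8.1 [502.95858374  65.98526778 -20.49036031] 0.3223555210976478 [-5.16811928  0.2242087   7.45814067]
top 48 grad [-2.4816  0.2183] joint~ 2.5650298280673547
scene 534 grad [0.0174 0.008 ] joint~ 0.1019068994422872
```

View pics/w6.png

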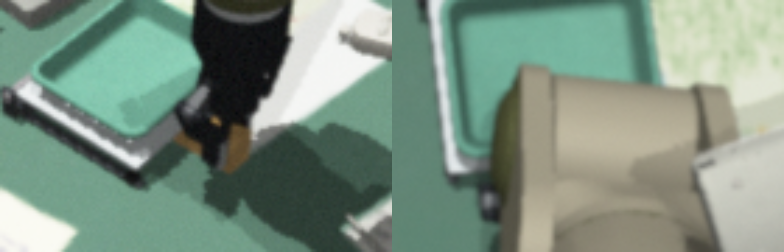

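The platform has lifted: its front edge shows a gap in the scene view near (150,165), and the estimate is about 0.10. Push 7 mm more.

```bash
python3 -m handwheel '[{"delta_pos":[0,0,0.2],"twist":[0,0,0],"jaw":0.1},{"delta_pos":[0,0,0.4],"twist":[0,0,0],"jaw":0.1},{"delta_pos":[0,0,0.6],"twist":[0,0,0],"jaw":0.1},{"delta_pos":[0,0,0.7],"twist":[0,0,0],"jaw":0.1},{"delta_pos":[0,0,0.7],"twist":[0,0,0],"jaw":0.1},{"delta_pos":[0,0,0.7],"twist":[0,0,0],"jaw":0.1},{"delta_pos":[0,0,0.7],"twist":[0,0,0],"jaw":0.1},{"delta_pos":[0,0,0.7],"twist":[0,0,0],"jaw":0.1},{"delta_pos":[0,0,0.7],"twist":[0,0,0],"jaw":0.1},{"delta_pos":[0,0,0.7],"twist":[0,0,0],"jaw":0.1}]' 60; python3 chk.py 7; python3 - <<'E'
from h import *
# baseline with same window, initial scene
for f in('scene0','s4'):
    c=dict(np.load(f'pics/{f}.png.npz'));W=world(c);k=c['z_map']>0;k[:165]=0;k[188:]=0;k[:,:288]=0;k[:,312:]=0
    F=W[k]
    for _ in range(4):
        A=np.c_[F[:,:2],np.ones(len(F))];g=np.linalg.lstsq(A,F[:,2],rcond=None)[0];r=abs(A@g-F[:,2]);F=F[r<3.0]
    print(f,0.12-g[0]*np.cos(.105)-g[1]*np.sin(.105))
E
```

```text
time_s: 8.93
eef_pos: [508.3, 66.7, -20.5]
ee_rot: [-0.524, 0.527, -0.474, 0.472]
force: [-13.2, -1.6, 14.5]
grip_width: 0.315
9.0333 [508.25973836  66.65158303 -20.50116612] 0.31350677691719464 [-12.84413645  -1.02651666  14.10738454]
top 104 grad [-2.6539  0.1253] joint~ 2.746129345863881
scene 344 grad [-0.0275  0.0158] joint~ 0.14571902271483864
scene0 -0.0020679872693292094
s4 0.004548413283294497
```

```bash
python3 -m handwheel '[{"delta_pos":[0,0,0],"twist":[0,0,0],"jaw":0.4},{"delta_pos":[0,0,0],"twist":[0,0,0],"jaw":0.55},{"delta_pos":[0,0,0],"twist":[0,0,0],"jaw":0.75},{"delta_pos":[0,0,0],"twist":[0,0,0],"jaw":0.75},{"delta_pos":[0,-0.5,-1],"twist":[0,0,0],"jaw":0.75},{"delta_pos":[0,-1,-2.5],"twist":[0,0,0],"jaw":0.75},{"delta_pos":[0,-2,-5],"twist":[0,0,0],"jaw":0.75},{"delta_pos":[0,-4,-8],"twist":[0,0,0],"jaw":0.75},{"delta_pos":[0,-7,-11],"twist":[0,0,0],"jaw":0.75},{"delta_pos":[0,-10,-14],"twist":[0,0,0],"jaw":0.75}]' 60; python3 chk.py 8
```

```text
time_s: 9.87
eef_pos: [370.2, 52.0, 78.4]
ee_rot: [-0.525, 0.526, -0.474, 0.473]
force: [-0.0, 0.4, 1.9]
grip_width: 0.751
9.9667 [371.3334315   51.87240689  81.8421609 ] 0.7503588451959717 [ 0.46187265  0.73231679 -0.53040015]
top 955 grad [0.0054 0.0053] joint~ 0.11408498646175903
scene 527 grad [-0.0022 -0.0025] joint~ 0.1224597014842093
```

View pics/w8.png

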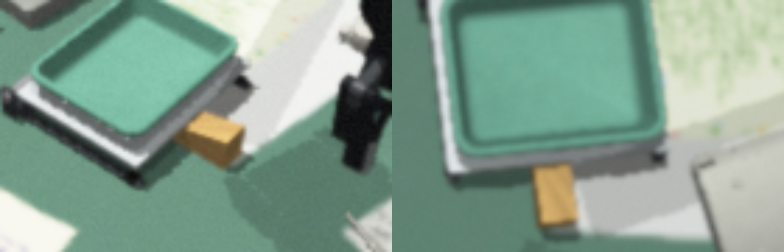

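The wedge holds the platform up at an estimated 0.114–0.122. It sits straight near mid-edge at (555,195), and the gripper is clear. Now I'll check the low wedge, then hand in.

```bash
python3 - <<'E'
from h import *
for f in('pics/top0.png.npz','pics/t8.png.npz'):
    c=dict(np.load(f));m=cv2.inRange(cv2.cvtColor(c['frame'],cv2.COLOR_RGB2HSV),(10,90,110),(25,255,255))
    n,l,st,ce=cv2.connectedComponentsWithStats(m)
    print([ce[i].round(1).tolist() for i in range(1,n) if st[i,4]>120 and 195<ce[i][0]<400 and ce[i][1]<300])
c=cap('scene','s9.png');d=dict(np.load('pics/s8.png.npz'));print('motion',cv2.absdiff(c['frame'],d['frame'])[150:220,250:345].max())
print(ctrl.finish_job())
E
```

```text
[[221.5, 204.4], [211.9, 276.8]]
[[221.5, 204.4], [332.5, 228.9]]
motion 13
the job is handed in; nothing more can be done
None
```

I gripped the tall wedge by its thick end and carried it to the front of the stand. I slid it, thin end first, under the middle of the front edge, let go, backed the gripper clear and handed the job in at about 10 s. The hand-in gives no verdict.

**Last checks:**
- **Platform:** the tilt came out at 0.114 rad from the top camera and 0.122 rad from the scene camera, with 0.12 being level.
- **Tall wedge:** it lies straight, close to the middle of the edge, and was still in the last two pictures. I did not measure the contact force between the wedge and the platform.
- **Low wedge:** its image position is the same as at the start.
- **Gripper:** it is clear of everything, with no contact force.

**What disagreed:**
- **TCP height:** the reported TCP height is about 25 mm lower than the real fingertips. My first grasp therefore closed on top of the wedge, with about 6 N and no visible shift. I reopened, went lower by camera and force, and gripped it properly.
- **Tilt reading:** one reading during the push gave 0.146 rad while the gripper was partly blocking the view. The clear views after release did not confirm it.

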